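# Feel out a spacer's blind hole on the gauge pin and present it hole-up

## Task

First flip the inspection lamp's toggle switch fully over to on. Then find which end of the square aluminium spacer has the deep blind hole (the other end only has a shallow recess) by sliding that end well onto the gauge's level pin, more than half the pin's length. Then turn the spacer so that the deep hole faces straight up and finish while still holding it like that, still, over the middle of the black inspection plate with clear air under it (its centre more than 10 cm above the bench); leave the bystanders where they are.

Things in the scene. Friction and masses are not known exactly. Their poses are not given: they have to be found in the camera images.
- lamp_switch (a joint): Toggle of the inspection lamp, rad: 0 = off, leaning 0.55 rad from vertical towards the switch box's own -x; 1.1 = on, leaning 0.55 rad towards its +x. It turns about the box's y axis, and light friction (about 0.06 N m) keeps it where it is left; no spring.
- lamp_switch_tip (a point): Centre of the black ball (radius 13 mm) at the end of the toggle: a steel rod of radius 5 mm, 75 mm from pivot to ball centre. Its axes turn with the toggle.
- switch_pivot (a point): Pivot of the toggle, 22 mm above the bench, in the middle of the grey switch box (70 mm along x, 50 mm along y, 25 mm high; a dark 26 mm barrel on top, to 35 mm high). The axes are the box's: x is the way the toggle goes to on, y the pivot axis, z up. The box is fixed to the bench.
- spacer: Plain square aluminium spacer, 40 x 40 mm and 70 mm long, about 0.25 kg, lying loose on its side on the bench. Origin at its centre; x runs lengthwise. The +x end has the blind hole: 22 mm across, 32 mm deep, centred. The -x end has a look-alike recess: 22 mm across, only 4 mm deep, centred. The four sides are plain.
- gauge: Steel gauge fixed to the bench: foot 100 x 70 x 12 mm, on it an upright block 50 mm wide (x), 30 mm thick (y, from -30 to 0 mm), its top 82 mm above the bench. Origin on the bench below the block's front face, where the pin comes out; y is the way the pin points, z up. The foot reaches 25 mm in front of the block.
- pin_tip (a point): Centre of the free end of the gauge pin: a level steel pin, 12 mm diameter, 30 mm long, 60 mm above the bench. Its axes are the gauge's: the pin points along +y.
- plate: Black plastic inspection plate fixed to the bench, 140 x 140 mm, 6 mm thick. Origin at the centre of its underside.
- bottle: Bystander: white bottle, 60 mm diameter, 150 mm high. Origin: centre of the underside.
- canister: Bystander: round white wafer canister, 116 mm diameter, 40 mm high. Origin: centre of the underside.
- chip_box: Bystander: flat black chip box, 60 x 60 x 18 mm. Origin: centre of the underside.
- mouse: Bystander: yellow computer mouse, 100 x 60 x 33 mm. Origin: on its underside.
- round_spacer: Bystander: short round solid steel spacer, 32 mm diameter, 22 mm high. Origin: centre of the underside.
- dish: Bystander: small open glass dish, 64 mm diameter, 16 mm high. Origin: centre of the underside.
- tweezers: Bystander: steel tweezers lying flat, 120 mm long along x, 6 mm high. Origin: in the middle of the underside.
Not all that is in view belongs to the job. Of the things like the spacer, leave any that is brown; of the rest the larger one is meant.

How it is judged:
By the outcome, as a careful person would: the job done as asked, in the order asked, and still so for the second after the job is handed in, while the arm keeps its last pose, push and grip.
It also fails if it takes over 64 s, if anything falls off the work surface, if the arm or the gripper's body presses on something with over 40 N, if the wrist force passes 120 N, or if a joint passes its speed limit or range.

## Robot

A 6-joint arm with a two-finger parallel gripper is mounted at the origin on the work surface. World frame = base frame: x ahead of the robot, y to its left, z up, the work surface at z = 0. Lengths are in m, angles in rad, forces in N, time in s.
With the tool pointing down it reaches from about 0.25 to 0.775 m from the base axis. Payload 4 kg.
Tool frame: the origin (TCP) lies midway between the tips of the shut fingers; the grasp point (between the pads) lies 19 mm behind it; y points along the fingers, z is the direction in which the jaws open and shut, and the axes are right-handed (so a half turn about y gives the same grasp; the last joint's range is limited). The gripper opens to 85 mm and grips with 20 to 120 N. Pads are 22 mm wide; open, the fingers measure 114 mm over their backs; the gripper's body (76 mm by 85 mm) begins 54 mm behind the grasp point. The pads swing forward as they close: fully open they stand 13 mm farther back than shut.
Start: joints at [-1.374, 0.087, 1.371, -0, 1.684, -0.103], TCP at [0.162, -0.525, 0.231] pointing down, gripper open.
Joint ranges: [-3.1, 3.1], [-0.76, 2.03], [0.27, 2.55], [-1.08, 4.22], [0.17, 2.65], [-2.57, 2.57]. Speed limits (rad/s): [2.79, 2.79, 3.14, 3.14, 3.14, 3.14].

## Interface

Orientations are given as a unit quaternion [w, x, y, z].
In Python, from bench import r, imaging, job gives the robot as it stands.
- The arm moves only by the tool carry_out, never from a script. Its arguments are lists of equal length, an entry for each row: "xyz": the shift along the world's x, y, z in mm, a list of three; "angular": the turn, a rotation vector about the world's x, y, z in rad, a list of three. In form: {"xyz": [[tx, ty, tz], ...], "angular": [[rx, ry, rz], ...]}. A call has 1 to 12 rows; each row is the pose to reach, as a shift and turn from the pose commanded when the call began; what a row does not reach only later rows make up. A row lasts 1/12 s, in which the tool goes at most 41.7 mm and 7.16 degrees, less where a joint would pass 70% of its speed; a pose out of reach is approached as far as the arm can. A call with a gripper value outside its range is refused whole. "hand" is the closure in counts, from 0 (fully open) to 255 (shut), set as the call begins (left out, the last holds). The fingers move at their own pace and stop on an object; the grip force is fixed at half the most. Time passes only in rows, so rows that repeat a pose let the fingers close. It gives the time, the measured TCP pose, the force and the opening at its end, in the units of the state.
- r.sense(): the state, without advancing time (a new reading comes with each control period).
- imaging.camera(name): name is "scene" or "top" or "wrist"; returns a dict with "img" (384x512x3 uint8, blue, green, red), "depth" (384x512 float32, m along the optical axis (not along the pixel's ray), 0 where there is no reading), "K" (3x3 intrinsics, pixels), "k1" (the pictures are not rectified: a ray, as slopes to the right and down, at radius r is drawn at 1 + k1 r^2 times it, then the intrinsics apply), "R" (3x3) and "t" (3): a world point X has camera coordinates R X + t; the wrist camera has in their place "T_tool_cam" (4x4, takes a point from camera to tool coordinates, whose origin is the TCP and whose axes are the tool frame's). Camera axes: x right, y down, z forward; pixel columns grow to the right and rows downward; lengths in m; the calibration is good to about 2 mm. A picture is of the moment at which its call begins: read the wrist's pose just before it.
- job.finish_job(): hands the job in, once; it reports no verdict.
The state is a dict: "time": time; "joint_positions": joint angles; "qd": joint speeds; "effort": joint torques, N m; "position": TCP position; "eef_rot": TCP orientation; "wrist_force": force on the tool from outside, world axes, zero at the start; "ft_torque": the same for the moment, N m; "opening": opening from 0.0 (shut) to 1.0 (fully open).
Only numpy, scipy, OpenCV 4.12 (cv2) and the standard library are available. Lean on these libraries where they do the work, as an engineer would, in place of code of your own. Each camera call takes 0.05 s, during which the arm holds its last target. There are 200 camera calls.

## Working session

There is one attempt and no reset: what is moved stays moved. The work goes in short steps, Python scripts to look and compute and a tool call to move; the robot and the scene stay as the last step left them, time stands still between calls to the robot, and variables do not carry over. Pictures are saved under pics/ and viewed, about 8 in all and at most 12, crops included, and the job is handed in when it is done.

Besides the shell and the picture viewer there is one more tool, called after ">>>" as name(argument=value, ...) on one line, values as JSON. carry_out: Moves the arm, as the interface text tells. Its arguments: {"type":"object","properties":{"xyz":{"type":"array","items":{"type":"array","items":{"type":"number"}}},"angular":{"type":"array","items":{"type":"array","items":{"type":"number"}}},"hand":{"type":"number"}},"required":["xyz","angular"]}

```bash
mkdir -p pics; ls
cat > h.py <<'E'
import numpy as np,cv2
from bench import r,imaging,job
from scipy.spatial.transform import Rotation as Ro
def cam(n):
    s=r.sense(); c=imaging.camera(n)
    if 'T_tool_cam' in c:
        q=s['eef_rot'];T=np.eye(4);T[:3,:3]=Ro.from_quat([q[1],q[2],q[3],q[0]]).as_matrix();T[:3,3]=s['position']
        M=np.linalg.inv(T@np.array(c['T_tool_cam']));c['R']=M[:3,:3];c['t']=M[:3,3]
    c['R']=np.array(c['R']);c['t']=np.array(c['t']);return c
def rays(c,uv):
    K=np.array(c['K']);uv=np.atleast_2d(uv).astype(float)
    p=np.c_[(uv[:,0]-K[0,2])/K[0,0],(uv[:,1]-K[1,2])/K[1,1]];x=p.copy()
    for _ in range(20): x=p/(1+c['k1']*(x**2).sum(1,keepdims=True))
    return np.c_[x,np.ones(len(x))]
def on_z(c,uv,z):
    d=rays(c,uv)@c['R'];o=-c['R'].T@c['t'];return o+d*((z-o[2])/d[:,2])[:,None]
def cloud(c):
    h,w=c['depth'].shape;v,u=np.mgrid[:h,:w];d=rays(c,np.c_[u.ravel(),v.ravel()])*c['depth'].reshape(-1,1)
    return ((d-c['t'])@c['R']).reshape(h,w,3)
E
python3 - <<'E'
from h import *
a=cam('scene');b=cam('top');w=cam('wrist')
for n,c in (('scene',a),('top',b),('wrist',w)):
    np.savez('c_'+n,**c); print(n,-c['R'].T@c['t'],c['R'][2])
s=r.sense();print(s)
cv2.imwrite('pics/1.png',cv2.resize(b['img'],(800,600)))
cv2.imwrite('pics/2.png',cv2.resize(a['img'],(800,600)))
E
```

```text
pics
scene [1.32097227 0.22295106 0.99607307] [-0.64817176 -0.1793276  -0.74007768]
top [0.46302442 0.00635483 1.04064862] [ 0.07885281  0.00664384 -0.99686413]
wrist [ 0.22866932 -0.50601095  0.37536344] [-0.25820824 -0.07793935 -0.96294027]
{'time': 0.15, 'joint_positions': array([-1.37406271e+00,  8.77892178e-02,  1.37192058e+00,  1.64982777e-05,
        1.68362035e+00, -1.03101194e-01]), 'qd': array([-0.00207519, -0.00118283, -0.00510983,  0.00089715, -0.00081183,
       -0.00032633]), 'effort': array([ 2.32465056e-03, -3.52375782e+01, -3.13677943e+01,  6.32366095e-05,
        8.04436044e-03,  9.16227521e-07]), 'position': array([ 0.16237234, -0.5250753 ,  0.23039901]), 'eef_rot': array([ 0.10558862, -0.10563453,  0.69978899, -0.6985612 ]), 'wrist_force': array([-0.20004424,  0.60415167,  0.30285849]), 'ft_torque': array([ 0.03699868,  0.0256459 , -0.00794273]), 'opening': 1.0010524031185517}
```

View pics/1.png

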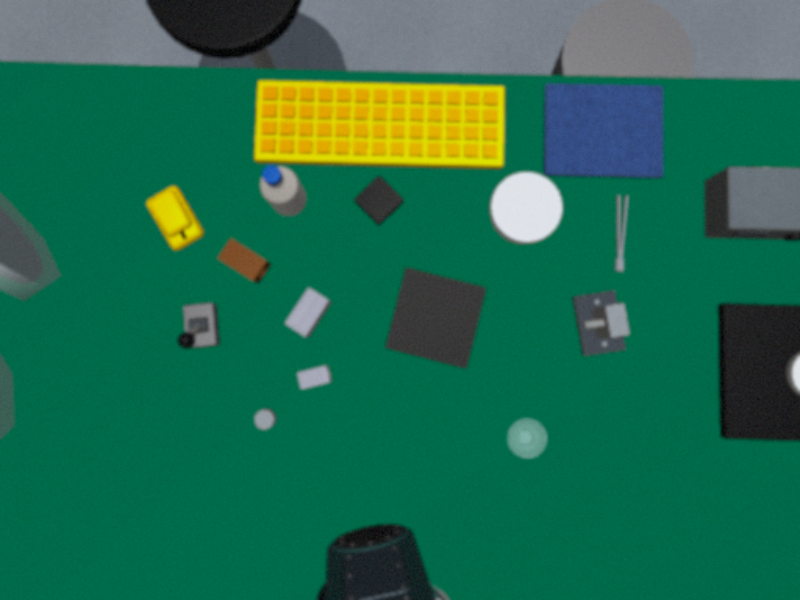

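View pics/2.png

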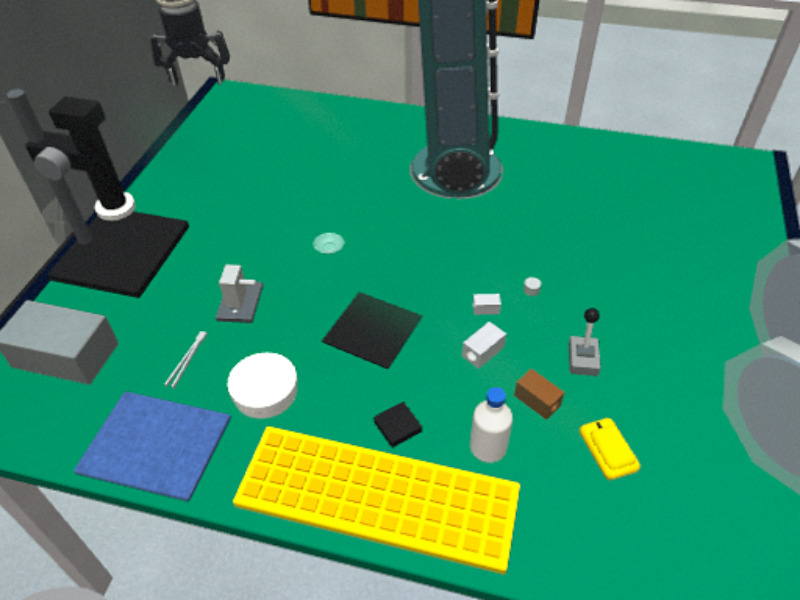

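Top view (800x600): three things look like the spacer. They are brown at (243,260), larger aluminium at (307,312) and smaller aluminium at (314,377); I choose (307,312). The switch is at (200,325) with its ball at (186,340), the gauge is at (600,322) with its pin pointing left, and the plate is at (436,317).

Run:
```python
from h import *
b=dict(np.load('c_top.npz'));a=dict(np.load('c_scene.npz'))
def blob(c,x,y,rad,zlo,zhi,P):
    h=P.shape[0];u,v=x*.64,y*.64
    m=(P[...,2]>zlo)&(P[...,2]<zhi);vv,uu=np.mgrid[:384,:512];m&=np.hypot(uu-u,vv-v)<rad*.64
    return P[m]
P=cloud(b)
def rect(n,x,y,rad,lo,hi):
    q=blob(b,x,y,rad,lo,hi,P); 
    if len(q)<5: print(n,'few',len(q));return
    R=cv2.minAreaRect((q[:,:2]*1000).astype(np.float32)); print(n,len(q),np.round(R[0],1),np.round(R[1],1),round(R[2],1),'z',np.round(np.percentile(q[:,2],[5,50,95]),4))
rect('spacer',307,312,40,.03,.06)
rect('small',314,377,30,.02,.06)
rect('plate',436,317,75,.003,.03)
rect('box',200,325,40,.015,.03)
rect('ball',186,340,25,.055,.12)
rect('gblock',618,320,40,.07,.1)
rect('gfoot',600,322,60,.006,.03)
rect('pin',594,324,25,.05,.07)
# brightness masks for spacer
for n,c,(x,y) in (('top',b,(307,312)),('scene',a,(484,344))):
    i=c['img'];hsv=cv2.cvtColor(i,cv2.COLOR_BGR2HSV);m=((hsv[...,1]<70)&(hsv[...,2]>110)).astype(np.uint8)
    nn,l,st,ce=cv2.connectedComponentsWithStats(m);k=l[int(y*.64),int(x*.64)];print(n,k,st[k],ce[k])
    if n=='top':
        cs,_=cv2.findContours((l==k).astype(np.uint8),0,2);q=on_z(c,cs[0][:,0],.04);R=cv2.minAreaRect((q[:,:2]*1000).astype(np.float32));print(R)
t=cv2.resize(b['img'][140:280,90:240],(450,420),interpolation=2)
s=cv2.resize(a['img'][170:260,270:400],(780//2*1,270),interpolation=2)
o=np.zeros((420,850,3),np.uint8);o[:,:450]=t;o[:270,450:840]=s;cv2.imwrite('pics/3.png',o[:,:800])
```

```text
spacer 452 [525.  157.7] [40.6 69.5] 58.7 z [0.0366 0.0399 0.0429]
small 211 [419.9 144.6] [27.  48.3] 15.5 z [0.0243 0.0276 0.0305]
plate 3050 [526.7 -56. ] [235.9 246.1] 9.0 z [0.0034 0.0061 0.0094]
box 400 [499.7 334.4] [70.3 51.2] 7.8 z [0.0191 0.0245 0.0281]
ball 108 [476.3 328.7] [22.4 29.4] 67.4 z [0.0615 0.1005 0.1052]
gblock 288 [ 522.1 -326.6] [49.4 34.9] 10.2 z [0.0739 0.082  0.0852]
gfoot 725 [ 533.9 -317.1] [133.9 137.4] 17.3 z [0.0088 0.0125 0.017 ]
pin 107 [ 516.4 -300.8] [48.4 31.8] 10.8 z [0.0519 0.0642 0.068 ]
top 9 [183 184  28  32 471] [196.00212314 199.2866242 ]
((525.6087646484375, 156.58526611328125), (41.64183044433594, 71.26342010498047), 58.276824951171875)
scene 49 [296 206  28  29 477] [308.90985325 220.21174004]
```

View pics/3.png

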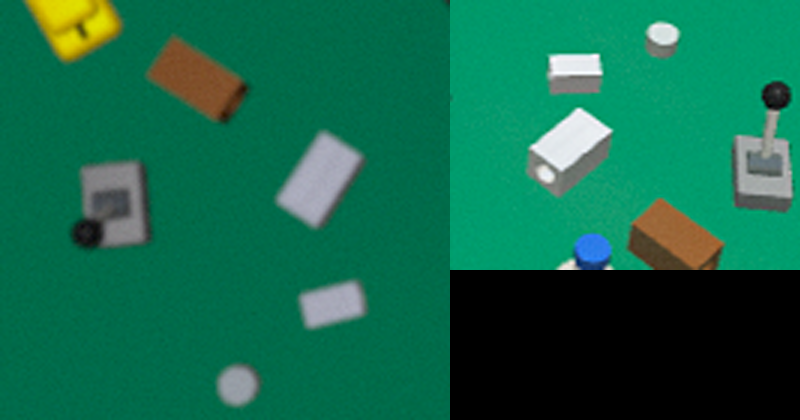

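The crop shows the larger plain aluminium spacer, and its end facing the scene camera has a bright recess. I'll check its depth, then work out the switch and tool geometry.

Run:
```python
from h import *
b=dict(np.load('c_top.npz'));a=dict(np.load('c_scene.npz'))
P=cloud(a);th=np.deg2rad(-31.4);ax=np.array([np.cos(th),np.sin(th)]);sd=np.array([-ax[1],ax[0]])
q=P[200:250,290:325].reshape(-1,3);d=q[:,:2]-[.5253,.157];L=d@ax*1000;W=d@sd*1000;Z=q[:,2]*1000
for z0 in range(4,40,6):
    print(z0,[ (lambda m:(round(float(np.median(L[m])),1),m.sum()))((abs(Z-z0-3)<3)&(abs(W-w)<3)&(L>-10)) for w in (-15,-9,-3,3,9,15)])
# dark balls
for n,c,(x,y) in (('top',b,(186,340)),('scene',a,(592,315))):
    g=c['img'].max(2);m=(g<50).astype(np.uint8);_,l,st,ce=cv2.connectedComponentsWithStats(m)
    k=l[int(y*.64),int(x*.64)];print(n,st[k],ce[k],on_z(c,ce[k],.086))
print(on_z(b,[[436*.64,317*.64]],.006))
m=(b['img'].max(2)<75).astype(np.uint8);_,l,st,ce=cv2.connectedComponentsWithStats(m);k=l[203,279];cs,_=cv2.findContours((l==k).astype(np.uint8),0,2)
print(cv2.minAreaRect((on_z(b,cs[0][:,0],.006)[:,:2]*1000).astype(np.float32)))
s=r.sense();qq=s['eef_rot'];print(Ro.from_quat([*qq[1:],qq[0]]).as_matrix().round(3))
```

```text
4 [(35.6, np.int64(1)), (32.8, np.int64(2)), (27.1, np.int64(7)), (33.1, np.int64(4)), (47.0, np.int64(2)), (34.1, np.int64(5))]
10 [(35.4, np.int64(3)), (29.3, np.int64(6)), (28.4, np.int64(4)), (30.4, np.int64(5)), (32.4, np.int64(3)), (33.0, np.int64(3))]
16 [(33.1, np.int64(2)), (31.4, np.int64(5)), (30.1, np.int64(1)), (nan, np.int64(0)), (nan, np.int64(0)), (33.9, np.int64(1))]
22 [(34.4, np.int64(2)), (nan, np.int64(0)), (nan, np.int64(0)), (nan, np.int64(0)), (nan, np.int64(0)), (34.1, np.int64(2))]
28 [(34.2, np.int64(2)), (33.8, np.int64(2)), (33.5, np.int64(1)), (nan, np.int64(0)), (33.1, np.int64(2)), (31.6, np.int64(2))]
34 [(12.8, np.int64(15)), (9.3, np.int64(20)), (17.5, np.int64(16)), (8.2, np.int64(9)), (15.5, np.int64(13)), (7.9, np.int64(14))]
top [114 213  10   9  71] [118.85915493 217.22535211] [[0.47470823 0.3327479  0.086     ]]
scene [     0      0    512    384 186941] [261.41169139 194.55716509] [[0.52052673 0.01708487 0.086     ]]
[[ 0.52402374 -0.05529986  0.006     ]]
((523.9609985351562, -53.9810791015625), (138.61561584472656, 138.4508056640625), 76.9570541381836)
[[-0.955 -0.     0.295]
 [-0.295  0.002 -0.955]
 [-0.    -1.    -0.002]]
  return _methods._mean(a, axis=axis, dtype=dtype,
  ret = ret.dtype.type(ret / rcount)
```

Tool and joint geometry are clear. I'm moving to a viewpoint above the switch.

>>> carry_out(xyz=[[11, 35, 2], [22, 70, 4], [33, 105, 6], [44, 140, 8], [55, 175, 10], [66, 210, 12], [77, 245, 14], [88, 280, 16], [99, 315, 18], [110, 350, 20], [121, 385, 20], [132, 420, 20]], angular=[[0, 0, 0.12], [0, 0, 0.24], [0, 0, 0.36], [0, 0, 0.48], [0, 0, 0.6], [0, 0, 0.72], [0, 0, 0.84], [0, 0, 0.96], [0, 0, 1.08], [0, 0, 1.2], [0, 0, 1.32], [0, 0, 1.44]], hand=255)

```text
time: 1.15
position: [0.2943, -0.1038, 0.2514]
eef_rot: [0.542, -0.541, 0.454, -0.455]
wrist_force: [1.6, -0.7, -1.5]
opening: 0.002
```

>>> carry_out(xyz=[[10, 35, 0], [20, 70, 0], [30, 105, 0], [40, 140, 0], [50, 175, 0], [60, 210, 0], [70, 245, 0], [80, 280, 0], [90, 315, 0], [100, 350, 0], [110, 385, 0], [120, 425, 0]], angular=[[0, 0, 0.12], [0, 0, 0.24], [0, 0, 0.36], [0, 0, 0.48], [0, 0, 0.6], [0, 0, 0.72], [0, 0, 0.84], [0, 0, 0.96], [0, 0, 1.08], [0, 0, 1.2], [0, 0, 1.32], [0, 0, 1.44]])

```text
time: 2.15
position: [0.4144, 0.3209, 0.251]
eef_rot: [-0.707, 0.707, 0.015, -0.016]
wrist_force: [1.1, 0.1, 0.2]
opening: -0.001
```

Run:
```python
from h import *
s=r.sense();q=s['eef_rot'];print(s['time'],s['position'],Ro.from_quat([*q[1:],q[0]]).as_matrix().round(3),s['joint_positions'].round(2))
c=cam('wrist');np.savez('c_w1',**c);cv2.imwrite('pics/4.png',cv2.resize(c['img'],(800,600)))
```

```text
2.15 [0.41443453 0.3209401  0.25096663] [[ 0.999 -0.    -0.044]
 [ 0.044 -0.001  0.999]
 [-0.    -1.    -0.001]] [ 0.55  0.03  1.4  -0.    1.72 -1.06]
```

View pics/4.png

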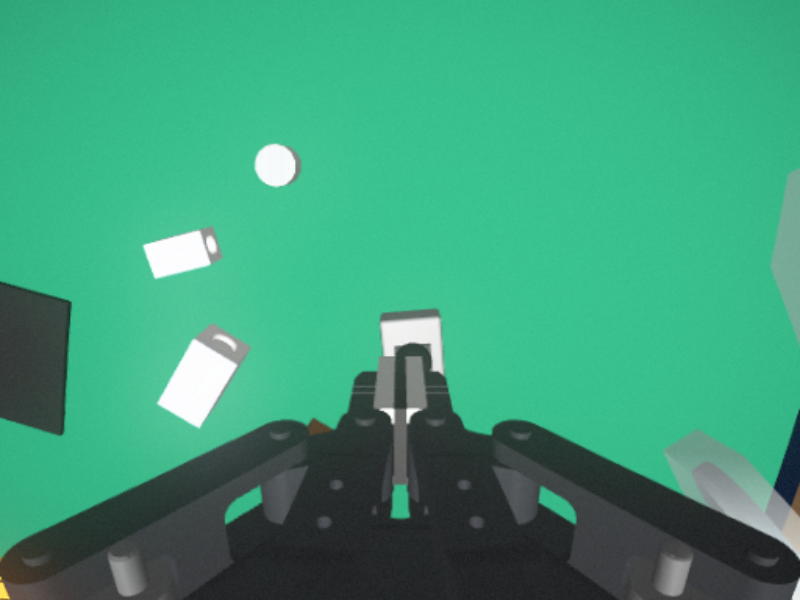

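The wrist view shows the ball at (412,357), the near edge of the box's top from (381,320) to (439,313), and the spacer at (203,375) with a hole in its near end.

Run:
```python
from h import *
c=dict(np.load('c_w1.npz'))
print(on_z(c,np.array([[412,357]])*.64,.086),on_z(c,np.array([[412,357]])*.64,.095));e=on_z(c,np.array([[381,320],[439,313],[442,372]])*.64,.025);print(e,np.rad2deg(np.arctan2(*(e[1]-e[0])[[1,0]])))
i=c['img'][170:260,230:300];cv2.imwrite('pics/x.png',i)
b=dict(np.load('c_top.npz'));P=cloud(b)
q=P[200:235,105:145].reshape(-1,3);q=q[q[:,2]>.04];print(np.c_[q[::3]].round(3)[:40])
m=(P[...,2]>.019)&(P[...,2]<.028);vv,uu=np.mgrid[:384,:512];m&=(np.hypot(uu-128,vv-208)<24);p=P[m]*1000;print(p.min(0),p.max(0))
# spacer holes: depth along axis in wrist view
P=cloud(c);th=np.deg2rad(-31.4);ax=np.array([np.cos(th),np.sin(th)]);d=P[200:240,125:165].reshape(-1,3);L=(d[:,:2]-[.5253,.157])@ax*1000;W=(d[:,:2]-[.5253,.157])@[-ax[1],ax[0]]*1000
for z0 in range(0,40,5):
  print(z0,[(round(float(np.median(L[k])),1),int(k.sum())) for w in (-15,-6,0,6,15) for k in [(abs(d[:,2]*1000-z0-2.5)<2.5)&(abs(W-w)<4)&(L<10)] if k.sum()])
```

```text
[[0.47622542 0.33132827 0.086     ]] [[0.47247604 0.33091711 0.095     ]]
[[0.47045562 0.30728922 0.025     ]
 [0.46239147 0.35393009 0.025     ]
 [0.51409893 0.35999279 0.025     ]] 99.80938574044941
[[0.499 0.332 0.04 ]
 [0.496 0.331 0.041]
 [0.493 0.33  0.053]
 [0.49  0.331 0.064]
 [0.491 0.329 0.048]
 [0.488 0.331 0.071]
 [0.488 0.328 0.058]
 [0.484 0.334 0.098]
 [0.485 0.326 0.1  ]
 [0.485 0.329 0.07 ]
 [0.482 0.338 0.099]
 [0.482 0.33  0.101]
 [0.482 0.324 0.098]
 [0.483 0.327 0.067]
 [0.48  0.334 0.104]
 [0.48  0.326 0.104]
 [0.48  0.321 0.1  ]
 [0.477 0.336 0.104]
 [0.477 0.328 0.105]
 [0.478 0.323 0.102]
 [0.478 0.318 0.094]
 [0.475 0.333 0.104]
 [0.475 0.325 0.107]
 [0.475 0.321 0.098]
 [0.472 0.342 0.099]
 [0.473 0.334 0.103]
 [0.473 0.327 0.102]
 [0.473 0.32  0.1  ]
 [0.47  0.339 0.101]
 [0.47  0.33  0.105]
 [0.47  0.323 0.105]
 [0.471 0.319 0.097]
 [0.468 0.336 0.102]
 [0.468 0.328 0.104]
 [0.468 0.322 0.102]
 [0.465 0.336 0.101]
 [0.466 0.329 0.102]
 [0.466 0.323 0.099]
 [0.463 0.331 0.101]
 [0.463 0.326 0.095]]
[463.52632387 306.13840155  19.00901958] [536.05523034 362.60769983  27.96055807]
0 [(-39.6, 64), (-42.9, 88), (-45.2, 101), (-47.8, 122), (-44.1, 96)]
5 [(-33.5, 9), (-33.8, 7), (-33.8, 10), (-33.1, 11), (-33.2, 9)]
10 [(-33.4, 13), (-32.8, 23), (-31.7, 29), (-31.7, 23), (-33.1, 11)]
15 [(-33.2, 10), (-29.6, 17), (-29.1, 8), (-29.6, 15), (-33.3, 11)]
20 [(-32.9, 12), (-29.5, 12), (-29.5, 12), (-29.6, 10), (-32.7, 11)]
25 [(-33.2, 13), (-32.8, 3), (-29.6, 7), (-29.6, 5), (-33.3, 8)]
30 [(-32.9, 11), (-33.1, 8), (-33.6, 1), (-33.3, 2), (-33.2, 13)]
35 [(-33.0, 11), (-33.2, 14), (-33.2, 14), (-33.5, 12), (-33.6, 11)]
```

The near end's recess floor is only 4 mm in (L = -29.5 against a face at -33.2), so the deep hole should be the far end, heading about -31°. Now I'll push the switch.

>>> carry_out(xyz=[[2, 1, -35], [4, 2, -70], [7, 3, -105], [9, 3, -140], [11, 3, -165], [11, 3, -173], [11, 3, -173], [25, 5, -173], [38, 7, -173], [51, 9, -173], [64, 11, -173], [72, 12, -173]], angular=[[0, 0, 0.05], [0, 0, 0.1], [0, 0, 0.1], [0, 0, 0.1], [0, 0, 0.1], [0, 0, 0.1], [0, 0, 0.1], [0, 0, 0.1], [0, 0, 0.1], [0, 0, 0.1], [0, 0, 0.1], [0, 0, 0.1]])

```text
time: 3.2
position: [0.4887, 0.3325, 0.0816]
eef_rot: [0.706, -0.705, -0.05, 0.047]
wrist_force: [-0.5, 0.6, 1.2]
opening: 0.001
```

>>> carry_out(xyz=[[7, 1, 0], [12, 2, 0], [17, 3, 0], [21, 3, 0], [23, 3, 0], [23, 3, 0]], angular=[[0, 0, 0], [0, 0, 0], [0, 0, 0], [0, 0, 0], [0, 0, 0], [0, 0, 0]])

```text
time: 3.7
position: [0.5096, 0.3345, 0.0781]
eef_rot: [-0.705, 0.705, 0.049, -0.049]
wrist_force: [-0.7, 0.1, -0.6]
opening: 0.001
```

Run:
```python
from h import *
b=cam('top');P=cloud(b);q=P[170:240,95:150].reshape(-1,3);w=b['img'][170:240,95:150].max(2).ravel()
s=r.sense();print(s['position'],s['wrist_force'],s['opening'])
a=cam('scene');cv2.imwrite('pics/5.png',cv2.resize(a['img'][160:260,320:420],(600,600),interpolation=2))
```

```text
[0.50949025 0.33442989 0.078158  ] [-0.80689296  0.41154701  0.32595628] 0.0007346352321984183
```

View pics/5.png

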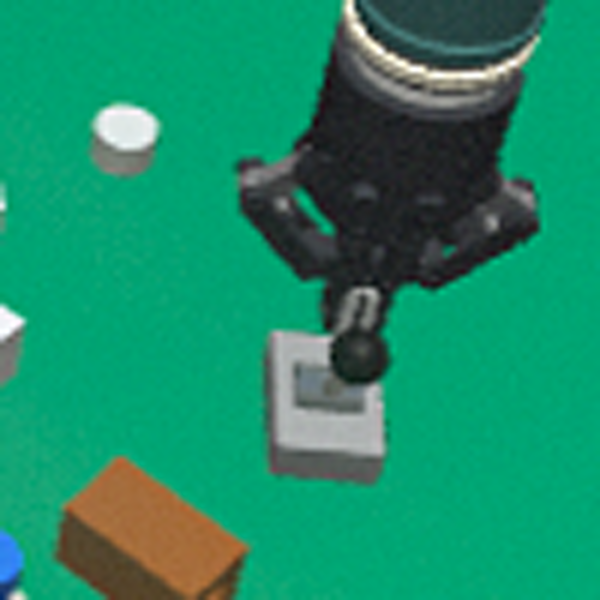

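The ball (at (358,355) in this crop) is in front of the fingers and following them. I'll push on gently until it meets the stop.

>>> carry_out(xyz=[[3, 0.4, -1], [5, 0.7, -1], [7, 1, -1], [9, 1.3, -1], [9, 1.3, -1], [9, 1.3, -1]], angular=[[0, 0, 0], [0, 0, 0], [0, 0, 0], [0, 0, 0], [0, 0, 0], [0, 0, 0]])

```text
time: 4.3
position: [0.5164, 0.3354, 0.0767]
eef_rot: [-0.705, 0.706, 0.047, -0.051]
wrist_force: [-6.0, -1.5, 1.0]
opening: 0.002
```

>>> carry_out(xyz=[[2, 0.3, 0], [4, 0.6, 0], [4, 0.6, 0], [4, 0.6, 0]], angular=[[0, 0, 0], [0, 0, 0], [0, 0, 0], [0, 0, 0]])

```text
time: 4.63
position: [0.5167, 0.3355, 0.0767]
eef_rot: [-0.704, 0.706, 0.044, -0.054]
wrist_force: [-15.8, -3.5, 6.6]
opening: 0.001
```

The force climbed to 16 N with no further motion, at the geometry expected for full travel, so the toggle is at its stop. I'll back off and rise toward the spacer.

>>> carry_out(xyz=[[-20, -3, 0], [-40, -6, 10], [-45, -10, 45], [-45, -20, 80], [-40, -50, 100], [-34, -80, 105], [-28, -110, 105], [-22, -140, 105], [-16, -160, 105], [-10, -175, 105], [-6, -180, 105], [-6, -180, 105]], angular=[[0, 0, 0], [0, 0, 0], [0, 0, 0], [0, 0, -0.1], [0, 0, -0.2], [0, 0, -0.3], [0, 0, -0.4], [0, 0, -0.5], [0, 0, -0.6], [0, 0, -0.7], [0, 0, -0.7], [0, 0, -0.7]], hand=0)

```text
time: 5.63
position: [0.5175, 0.1553, 0.1827]
eef_rot: [0.68, -0.679, 0.195, -0.196]
wrist_force: [0.5, 0.1, -0.4]
opening: 1.002
```

Run:
```python
from h import *
s=r.sense();q=s['eef_rot'];M=Ro.from_quat([*q[1:],q[0]]).as_matrix();print(s['time'],s['position'],M.round(3),s['joint_positions'].round(2),s['opening'])
print('toolx heading',np.rad2deg(np.arctan2(M[1,0],M[0,0])))
b=cam('top');P=cloud(b);q=P[180:240,95:150].reshape(-1,3);k=(q[:,2]>.08)&(q[:,2]<.115);print('ball',np.median(q[k],0),np.percentile(q[k],95,0),k.sum())
c=cam('wrist');np.savez('c_w2',**c);i=c['img']
P=cloud(c);m=((P[...,2]>.034)&(P[...,2]<.047)&(np.hypot(P[...,0]-.525,P[...,1]-.157)<.05)).astype(np.uint8)
p=P[m>0];R=cv2.minAreaRect((p[:,:2]*1000).astype(np.float32));print(R,len(p))
cv2.imwrite('pics/6.png',cv2.resize(i,(800,600)))
```

```text
5.6333 [0.51751997 0.15534254 0.18265466] [[ 0.846  0.001  0.533]
 [-0.533  0.     0.846]
 [ 0.001 -1.     0.001]] [ 0.19  0.08  1.48 -0.    1.59 -0.82] 1.0021943991628035
toolx heading -32.18310138038836
  return _methods._mean(a, axis=axis, dtype=dtype,
  ret = um.true_divide(
Traceback (most recent call last):
IndexError: index -1 is out of bounds for axis 0 with size 0
```

Run:
```python
from h import *
b=cam('top');a=cam('scene');c=cam('wrist');np.savez('c_w2',**c)
P=cloud(a);q=P[150:270,340:420].reshape(-1,3);k=(q[:,2]>.075)&(q[:,2]<.115)&(np.hypot(q[:,0]-.5,q[:,1]-.335)<.08);print('ball',k.sum(),q[k].mean(0) if k.any() else 0)
P=cloud(c);m=((P[...,2]>.034)&(P[...,2]<.047)&(np.hypot(P[...,0]-.525,P[...,1]-.157)<.05))
p=P[m];print(cv2.minAreaRect((p[:,:2]*1000).astype(np.float32)),len(p))
o=np.zeros((600,800,3),np.uint8);o[:300,:400]=cv2.resize(b['img'],(400,300));o[:300,400:]=cv2.resize(a['img'][150:270,320:480],(400,300));o[300:,:400]=cv2.resize(c['img'],(400,300));cv2.imwrite('pics/6.png',o)
```

```text
ball 79 [0.54399731 0.3400524  0.09258467]
((526.7840576171875, 157.10122680664062), (40.036529541015625, 70.49549102783203), 58.83437728881836) 3005
```

View pics/6.png

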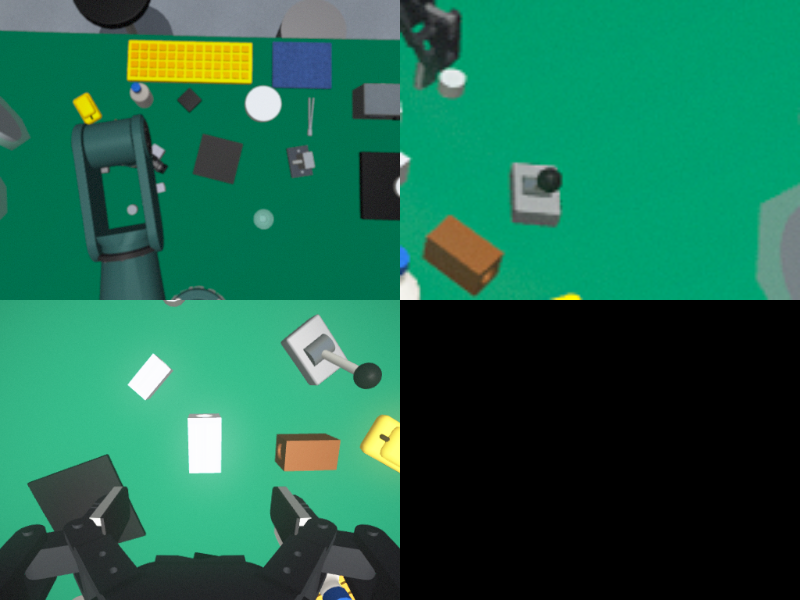

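The switch ball is at about (0.538, 0.339, 0.087), so it is fully on. The wrist view shows the spacer at (204,445) with the brown one at (308,452) beside it, so I'll narrow the jaws for clearance and descend.

>>> carry_out(xyz=[[2, 0, -20], [4, 1, -50], [8, 2, -80], [8.5, 2, -110], [8.5, 2, -140], [8.5, 2, -160], [8.5, 2, -175], [8.5, 2, -180], [8.5, 2, -180], [8.5, 2, -180]], angular=[[0, 0, 0.015], [0, 0, 0.015], [0, 0, 0.015], [0, 0, 0.015], [0, 0, 0.015], [0, 0, 0.015], [0, 0, 0.015], [0, 0, 0.015], [0, 0, 0.015], [0, 0, 0.015]], hand=75)

```text
time: 6.67
position: [0.5253, 0.1592, 0.003]
eef_rot: [0.681, -0.681, 0.19, -0.191]
wrist_force: [0.6, -0.1, 1.0]
opening: 0.704
```

>>> carry_out(xyz=[[0, 0, 0], [0, 0, 0], [0, 0, 0], [0, 0, 0], [0, 0, 0], [0, 0, 0], [0, 0, 0], [0, 0, 0]], angular=[[0, 0, 0], [0, 0, 0], [0, 0, 0], [0, 0, 0], [0, 0, 0], [0, 0, 0], [0, 0, 0], [0, 0, 0]], hand=255)

```text
time: 7.33
position: [0.5264, 0.1588, 0.0044]
eef_rot: [0.682, -0.68, 0.19, -0.192]
wrist_force: [-0.3, -0.1, 6.0]
opening: 0.462
```

Grasped (opening 39 mm). Lifting and moving toward the gauge.

>>> carry_out(xyz=[[0, 0, 35], [0, 0, 75], [-1, -5, 115], [-3, -35, 155], [-5, -75, 170], [-8, -115, 170], [-11, -155, 170], [-14, -195, 170], [-17, -235, 170], [-20, -275, 170], [-23, -315, 170], [-25, -350, 170]], angular=[[0, 0, 0], [0, 0, 0], [0, 0, 0], [0, 0, -0.1], [0, 0, -0.2], [0, 0, -0.3], [0, 0, -0.4], [0, 0, -0.5], [0, 0, -0.6], [0, 0, -0.7], [0, 0, -0.8], [0, 0, -0.845]])

```text
time: 8.33
position: [0.4986, -0.194, 0.1716]
eef_rot: [-0.541, 0.542, -0.455, 0.454]
wrist_force: [-0.5, -0.1, -1.6]
opening: 0.46
```

>>> carry_out(xyz=[[0, -10, 0], [0, -15, 0], [0, -15, 0], [0, -15, 0]], angular=[[0, 0, 0], [0, 0, 0], [0, 0, 0], [0, 0, 0]])

```text
time: 8.67
position: [0.4998, -0.2054, 0.1718]
eef_rot: [0.543, -0.543, 0.454, -0.452]
wrist_force: [-0.1, -0.1, -2.3]
opening: 0.463
```

Run:
```python
from h import *
s=r.sense();q=s['eef_rot'];M=Ro.from_quat([*q[1:],q[0]]).as_matrix();print(s['time'],s['position'],s['joint_positions'].round(2),s['opening'],s['wrist_force'])
print('toolx heading',np.rad2deg(np.arctan2(M[1,0],M[0,0])))
c=cam('wrist');np.savez('c_w3',**c);P=cloud(c)
near=np.hypot(P[...,0]-.52,P[...,1]+.31)<.09
def rect(n,lo,hi,mm=None):
    m=near&(P[...,2]>lo)&(P[...,2]<hi)
    if mm is not None: m&=mm
    p=P[m]*1000
    if len(p)>5: print(n,len(p),cv2.minAreaRect(p[:,:2].astype(np.float32)),np.percentile(p[:,2],[5,50,95]))
rect('top',.077,.09);rect('pin',.058,.07);rect('foot',.008,.018)
sp=(np.linalg.norm(P-(s['position']+[0,0,.025]),axis=2)<.05);p=P[sp];print('held',len(p))
if len(p)>20:
    d=p-s['position'];print('held along toolx/jaw/z',[np.percentile(d@v*1000,[2,50,98]).round(1) for v in (M[:,0],M[:,2],np.array([0,0,1]))])
cv2.imwrite('pics/7.png',cv2.resize(c['img'],(800,600)))
```

```text
8.6667 [ 0.4998105  -0.20542048  0.17184926] [-0.5   0.09  1.49  0.    1.57 -0.68] 0.46281221695999397 [-0.11982394 -0.05308996 -2.2541802 ]
toolx heading -79.68589231479143
held 20658
held along toolx/jaw/z [array([-33.8, -10.5,  20.5]), array([-35.5,   0.5,  35.8]), array([ 6.9, 38.2, 59.1])]
```

View pics/7.png

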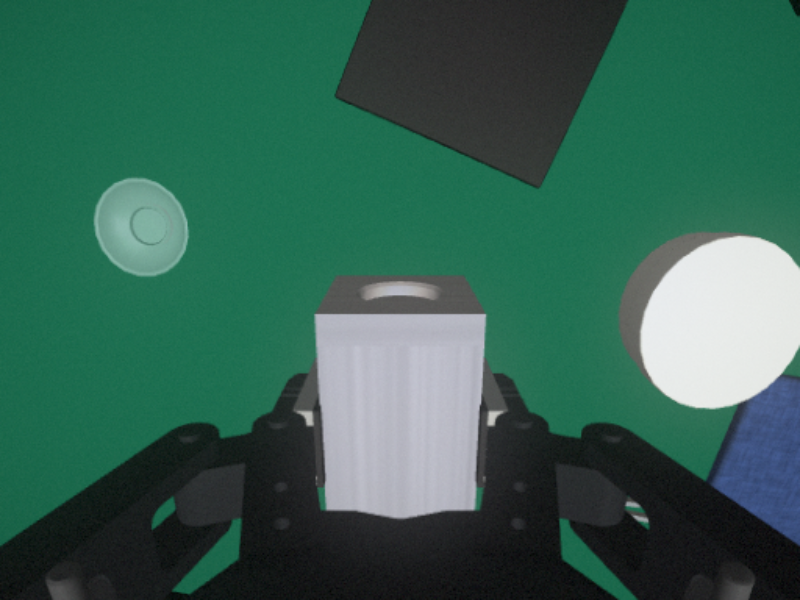

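The held spacer hides the gauge from the wrist camera. The near end shows a plainly shallow recess at (400,291). I'll refine the pin line from the first top and scene pictures.

Run:
```python
from h import *
b=dict(np.load('c_top.npz'));a=dict(np.load('c_scene.npz'))
o=np.zeros((600,800,3),np.uint8)
for k,(n,c,(u0,v0)) in enumerate((('top',b,(360,180)),('scene',a,(132,160)))):
    cr=c['img'][v0:v0+50,u0:u0+50];o[:400,k*400:k*400+400]=cv2.resize(cr,(400,400),interpolation=cv2.INTER_CUBIC)
cv2.imwrite('pics/8.png',o[:400])
P=cloud(b);vv,uu=np.mgrid[:384,:512];n=np.hypot(uu-384,vv-206)<45
m=n&(P[...,2]>.077)&(P[...,2]<.09);p=P[m]*1000;print(cv2.minAreaRect(p[:,:2].astype(np.float32)),p.mean(0))
m=n&(P[...,2]>.009)&(P[...,2]<.016);p=P[m]*1000;p=p[np.hypot(p[:,0]-518,p[:,1]+310)<65];print(cv2.minAreaRect(p[:,:2].astype(np.float32)))
m=n&(P[...,2]>.05)&(P[...,2]<.072);p=P[m]*1000;p=p[p[:,1]>-308];print(p.round(0)[::4])
```

```text
((522.5030517578125, -328.7220458984375), (49.449485778808594, 30.59175682067871), 10.228157997131348) [ 522.32995769 -328.42903819   82.17846314]
((521.2620849609375, -324.0346984863281), (100.04814147949219, 70.16229248046875), 9.607422828674316)
[[ 522. -296.   60.]
 [ 522. -305.   62.]
 [ 519. -289.   65.]
 [ 520. -299.   65.]
 [ 517. -285.   64.]
 [ 517. -294.   66.]
 [ 517. -303.   66.]
 [ 514. -288.   69.]
 [ 515. -299.   66.]
 [ 512. -287.   56.]
 [ 512. -293.   68.]
 [ 512. -304.   64.]
 [ 510. -294.   59.]]
```

View pics/8.png

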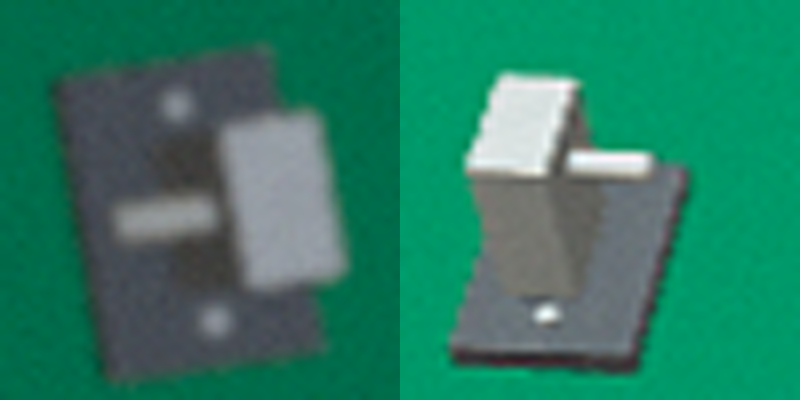

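Top panel: pin from (115,222) to (215,212); the block and foot fits agree. Gauge origin is (519.7,-314), pin tip (514.5,-284.5) and pin heading 100°. Descending onto the pin line, then advancing in steps.

>>> carry_out(xyz=[[1, 0, -40], [1, 0, -80], [1, 0, -115], [1, 0, -127], [1, 0, -127], [4.5, -20, -127], [6.2, -30, -127], [6.2, -30, -127]], angular=[[0, 0, -0.005], [0, 0, -0.005], [0, 0, -0.005], [0, 0, -0.005], [0, 0, -0.005], [0, 0, -0.005], [0, 0, -0.005], [0, 0, -0.005]])

```text
time: 9.38
position: [0.5086, -0.2391, 0.0486]
eef_rot: [0.541, -0.541, 0.452, -0.457]
wrist_force: [0.7, -0.1, -1.4]
opening: 0.464
```

Run:
```python
from h import *
s=r.sense();q=s['eef_rot'];M=Ro.from_quat([*q[1:],q[0]]).as_matrix();print(s['time'],s['position'],s['wrist_force'])
print('toolx heading',np.rad2deg(np.arctan2(M[1,0],M[0,0])))
y=np.array([-.174,.985]);d=s['position'][:2]*1000-[519.7,-314];print('s',d@y,'lat',d@[.985,.174])
a=cam('scene');b=cam('top');o=np.zeros((400,800,3),np.uint8)
o[:,:400]=cv2.resize(a['img'][130:210,120:200],(400,400),interpolation=2);o[:,400:]=cv2.resize(b['img'][170:250,330:410],(400,400),interpolation=2)
cv2.imwrite('pics/9.png',o)
```

```text
9.3833 [ 0.50855734 -0.23911376  0.04863765] [ 0.66160769 -0.09431804 -1.35638728]
toolx heading -80.08410921767836
s 75.70177395024335 lat 2.05468725357086
```

View pics/9.png

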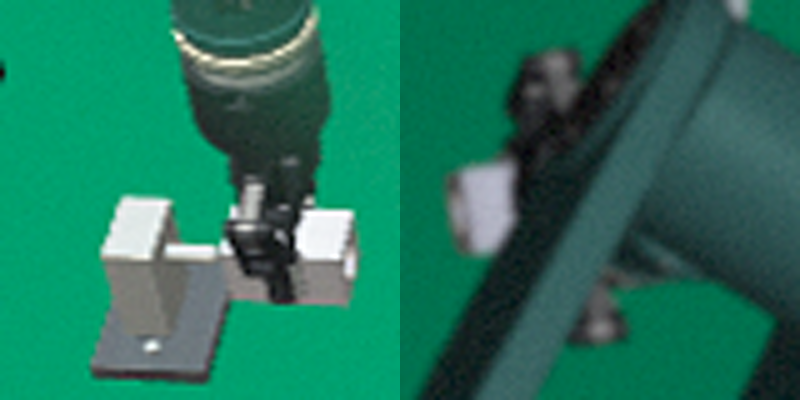

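The pin at (190,252) lines up with the spacer's axis in the scene view. Advancing a first step.

>>> carry_out(xyz=[[-1.5, 0, 0], [-1.5, 0, 0], [0, -8, 0], [1, -15, 0], [1, -15, 0], [1, -15, 0]], angular=[[0, 0, 0], [0, 0, 0], [0, 0, 0], [0, 0, 0], [0, 0, 0], [0, 0, 0]])

```text
time: 9.98
position: [0.5072, -0.2522, 0.0453]
eef_rot: [0.541, -0.541, 0.455, -0.455]
wrist_force: [0.5, -0.7, -1.9]
opening: 0.46
```

>>> carry_out(xyz=[[0.7, -4, 0], [1.4, -8, 0], [2.1, -12, 0], [2.1, -12, 0], [2.1, -12, 0]], angular=[[0, 0, 0], [0, 0, 0], [0, 0, 0], [0, 0, 0], [0, 0, 0]])

```text
time: 10.4
position: [0.5093, -0.2639, 0.0453]
eef_rot: [0.542, -0.541, 0.455, -0.455]
wrist_force: [-0.2, -0.7, -2.8]
opening: 0.461
```

About 14 mm in with no contact force, so this is the deep end. Going further, to about 27 mm.

>>> carry_out(xyz=[[1.5, -4, 0], [2.2, -8, 0], [2.8, -11, 0], [2.8, -11, 0], [2.8, -11, 0]], angular=[[0, 0, 0], [0, 0, 0], [0, 0, 0], [0, 0, 0], [0, 0, 0]])

```text
time: 10.82
position: [0.512, -0.2748, 0.0453]
eef_rot: [0.542, -0.541, 0.455, -0.455]
wrist_force: [0.6, 1.0, -2.4]
opening: 0.462
```

Run:
```python
from h import *
s=r.sense();print(s['position'],s['wrist_force'],s['opening'])
y=np.array([-.174,.985]);d=s['position'][:2]*1000-[519.7,-314];print('s',d@y,'lat',d@[.985,.174])
a=cam('scene');cv2.imwrite('pics/10.png',cv2.resize(a['img'][130:210,120:200],(500,500),interpolation=2))
```

```text
[ 0.51202881 -0.27480584  0.04530092] [ 0.56944682  0.96992971 -2.44138492] 0.4623933254880141
s 39.94103908142606 lat -0.7363377568583829
```

View pics/10.png

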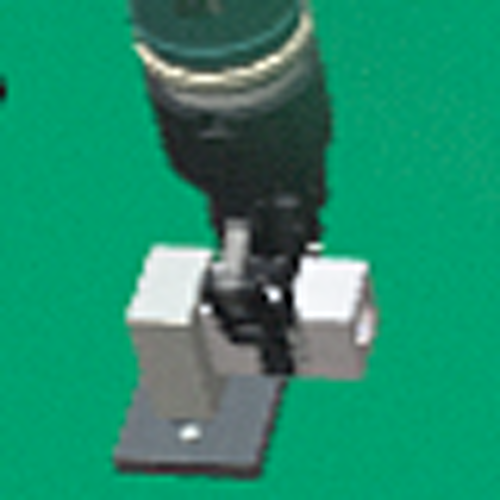

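About 25 mm of the 30 mm pin is inside the hole (s = 39.9, so the face is 5 mm from the block) with no resistance: deep end confirmed. Backing out and going to the plate.

>>> carry_out(xyz=[[-4.4, 25, 0], [-8.8, 50, 0], [-13, 75, 0], [-14, 85, 20], [-11, 100, 55], [-8, 120, 90], [-4, 140, 125], [0, 165, 160], [4, 190, 195], [8, 210, 225], [12, 220, 255], [12, 220, 275]], angular=[[0, 0, 0], [0, 0, 0], [0, 0, 0], [0, 0, 0.06], [0, 0, 0.18], [0, 0, 0.3], [0, 0, 0.42], [0, 0, 0.54], [0, 0, 0.66], [0, 0, 0.78], [0, 0, 0.9], [0, 0, 1.02]])

```text
time: 11.87
position: [0.5248, -0.052, 0.3245]
eef_rot: [0.696, -0.695, 0.127, -0.131]
wrist_force: [0.6, -0.2, -1.5]
opening: 0.463
```

>>> carry_out(xyz=[[0, 0, 10], [0, 0, 20], [0, 0, 30], [0, 0, 30], [0, 0, 30]], angular=[[0, 0, 0.1], [0, 0, 0.167], [0, 0, 0.167], [0, 0, 0.167], [0, 0, 0.167]])

```text
time: 12.28
position: [0.5241, -0.0546, 0.3507]
eef_rot: [0.703, -0.703, 0.074, -0.075]
wrist_force: [-0.4, -0.0, -2.7]
opening: 0.459
```

Run:
```python
from h import *
s=r.sense();q=s['eef_rot'];M=Ro.from_quat([*q[1:],q[0]]).as_matrix();print(s['time'],s['position'],s['joint_positions'].round(2),s['opening'],M.round(3))
```

```text
12.2833 [ 0.52410944 -0.05459878  0.3506919 ] [-0.21  0.04  1.18  0.    1.91 -1.57] 0.4586841177113544 [[ 0.978  0.001  0.21 ]
 [-0.21  -0.     0.978]
 [ 0.001 -1.     0.   ]]
```

>>> carry_out(xyz=[[1, 0, 4], [2, 0, 8], [3, -1, 12], [4, -1, 16], [6, -1, 20], [7, -1, 24], [8, -2, 28], [10, -2, 32], [11, -2, 36], [12, -3, 40], [14, -3, 45], [15, -3, 45]], angular=[[-0.025, -0.117, 0], [-0.05, -0.235, 0], [-0.076, -0.352, 0], [-0.101, -0.469, 0], [-0.126, -0.587, 0], [-0.151, -0.704, 0], [-0.176, -0.822, 0], [-0.202, -0.939, 0], [-0.227, -1.056, 0], [-0.252, -1.174, 0], [-0.277, -1.291, 0], [-0.302, -1.408, 0]])

```text
time: 13.28
position: [0.5379, -0.0574, 0.395]
eef_rot: [-0.479, 0.578, 0.408, 0.52]
wrist_force: [1.4, 0.2, -2.3]
opening: 0.459
```

>>> carry_out(xyz=[[0, 0, 0], [0, 0, 0], [0, 0, 0], [0, 0, 0], [0, 0, 0]], angular=[[-0.025, -0.117, 0], [-0.028, -0.128, 0], [-0.028, -0.128, 0], [-0.028, -0.128, 0], [-0.028, -0.128, 0]])

```text
time: 13.7
position: [0.5259, -0.0678, 0.4]
eef_rot: [-0.463, 0.552, 0.441, 0.535]
wrist_force: [0.6, 0.2, -2.8]
opening: 0.459
```

Run:
```python
from h import *
s=r.sense();q=s['eef_rot'];M=Ro.from_quat([*q[1:],q[0]]).as_matrix();print(s['time'],s['position'],s['joint_positions'].round(2),s['opening'],M.round(3))
print('centre',s['position']-.0156*M[:,1])
```

```text
13.7 [ 0.52592876 -0.06784431  0.40001198] [-0.32 -0.75  2.26  0.92  0.17 -2.49] 0.4585627327373512 [[ 0.038  0.983  0.182]
 [-0.008 -0.182  0.983]
 [ 0.999 -0.039  0.001]]
centre [ 0.5106007  -0.06500964  0.40062471]
```

The arm hit its j2 and j5 limits, so the pose is out of reach at this height. Going higher gives room.

>>> carry_out(xyz=[[0, 0, 20], [0, 0, 40], [0, 0, 60], [0, 0, 80], [0, 0, 80], [0, 0, 80], [0, 0, 80], [0, 0, 80]], angular=[[0, 0, 0], [0, 0, 0], [0, 0, 0], [0, 0, 0], [0, 0, 0], [0, 0, 0], [0, 0, 0], [0, 0, 0]])

```text
time: 14.37
position: [0.5285, -0.0679, 0.4788]
eef_rot: [-0.464, 0.553, 0.441, 0.534]
wrist_force: [-0.5, -0.4, -2.1]
opening: 0.458
```

Run:
```python
from h import *
s=r.sense();q=s['eef_rot'];M=Ro.from_quat([*q[1:],q[0]]).as_matrix();print(s['time'],s['position'],s['joint_positions'].round(2),s['opening'],M.round(3))
print('centre',s['position']-.0156*M[:,1])
```

```text
14.3667 [ 0.5285306  -0.06789402  0.4788291 ] [-0.32 -0.76  2.1   0.47  0.3  -2.03] 0.4580265757799211 [[ 0.041  0.982  0.182]
 [-0.008 -0.182  0.983]
 [ 0.999 -0.042  0.001]]
centre [ 0.51320479 -0.06505677  0.47948446]
```

>>> carry_out(xyz=[[4, 4, 10], [8, 8, 20], [11, 10.5, 20], [11, 10.5, 20], [11, 10.5, 20], [11, 10.5, 20]], angular=[[-0.0076, -0.041, 0], [-0.0076, -0.041, 0], [-0.0076, -0.041, 0], [-0.0076, -0.041, 0], [-0.0076, -0.041, 0], [-0.0076, -0.041, 0]])

```text
time: 14.87
position: [0.5394, -0.0575, 0.501]
eef_rot: [-0.451, 0.543, 0.453, 0.544]
wrist_force: [-0.5, -0.2, -2.8]
opening: 0.463
```

Run:
```python
from h import *
s=r.sense();q=s['eef_rot'];M=Ro.from_quat([*q[1:],q[0]]).as_matrix();print(s['time'],s['position'],s['joint_positions'].round(2),s['qd'].round(3),s['opening'],M.round(3))
print('centre',s['position']-.0156*M[:,1])
a=cam('scene');t=cam('top');w=cam('wrist');o=np.zeros((600,800,3),np.uint8)
o[:300,:400]=cv2.resize(a['img'],(400,300));o[:300,400:]=cv2.resize(t['img'],(400,300));o[300:,:400]=cv2.resize(w['img'],(400,300))
o[300:,400:700]=cv2.resize(a['img'][50:200,180:330],(300,300),interpolation=2);cv2.imwrite('pics/11.png',o)
```

```text
14.8667 [ 0.53943956 -0.05753676  0.50097275] [-0.25 -0.72  2.07  0.31  0.23 -1.87] [-0.006 -0.002 -0.007 -0.006 -0.005  0.004] 0.46254860251143565 [[-0.002  0.983  0.182]
 [ 0.    -0.182  0.983]
 [ 1.     0.002  0.   ]]
centre [ 0.52410131 -0.0546913   0.50093449]
```

View pics/11.png

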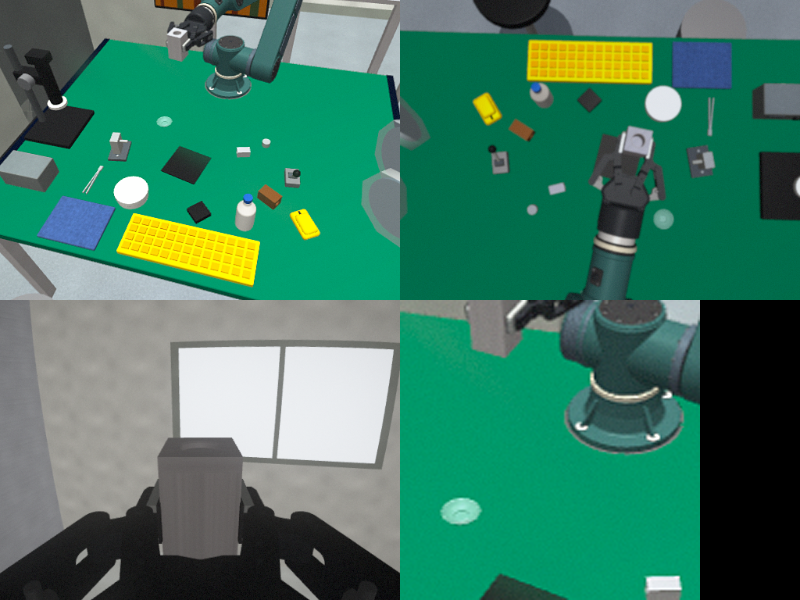

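The spacer is held upright over the plate, with its open end showing at (637,140) in the top view. One numeric check of hole depth, centre and switch, then hand in.

Run:
```python
from h import *
t=cam('top');P=cloud(t);s=r.sense();c=np.array([.5241,-.0547]);rr=np.hypot(P[...,0]-c[0],P[...,1]-c[1])
f=P[(rr<.03)&(P[...,2]>.525)&(P[...,2]<.545)];print('face z',np.median(f[:,2]),'rect',cv2.minAreaRect((f[:,:2]*1000).astype(np.float32)))
for r0 in (.004,.008,.011):
    k=P[rr<r0];print('within',r0,np.percentile(k[:,2],[5,25,50,75,95]).round(3))
q=P[170:240,95:150].reshape(-1,3);k=(q[:,2]>.088)&(q[:,2]<.11);print('ball',q[k].mean(0))
print(s['qd'].round(4),s['opening'],job.finish_job())
```

```text
face z 0.5375842188411344 rect ((522.8679809570312, -55.66774368286133), (41.395408630371094, 40.12594985961914), 79.45982360839844)
within 0.004 [0.504 0.505 0.505 0.506 0.507]
within 0.008 [0.504 0.505 0.506 0.506 0.507]
within 0.011 [0.504 0.505 0.506 0.511 0.537]
ball [0.53809196 0.33735526 0.0945793 ]
the job is handed in; nothing more can be done
[ 0.0009 -0.0012 -0.0049 -0.0021 -0.0001  0.0013] 0.46035825867453206 None
```

I did all three steps in the order asked and handed the job in at about 15 s; no verdict is reported.

- **Lamp switch:** I pushed the toggle to its stop, where the force rose to about 16 N with no further motion. The last view puts the ball at x about 0.538, which fits fully on.
- **Gauge pin:** I chose the larger of the two aluminium spacers. About 25 mm of its deep end went onto the 30 mm pin without resistance. Before the grasp, the other end's recess had measured only 4 mm deep.
- **Final hold:** The deep hole faces straight up, its floor measured 32 mm below the top face, and the arm is still. The camera puts the spacer's centre within 2 mm of the plate's centre, and it is about 50 cm above the bench.

**Setback:** My first attempt at the final pose, at 40 cm, ran into the ends of joints 2 and 5. The arm's commands stopped it there, and I reached the pose by going higher.

**Bystanders:** I saw no contact, and in the last pictures they appear to be where they were; I did not measure their positions.

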